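# Load the temperature logger and snap the lid onto a cold carrier

### The job

Stand the yellow temperature logger upright in the middle of the free bay of the small blue cold carrier, then set the white lid on the carrier (lower it on, do not drop it) and press it straight down until both orange clips have snapped under the rim and the lid is fully home. The carrier stands on a sprung weighing platform that gives under your push: press no harder than the clips need and never drive the platform down near its stop. Leave the other things on the bench where they are.

Things in the scene. Friction and masses are not known exactly. Their poses are not given: they have to be found in the camera images.
- logger_center (a point): Temperature logger, loose: yellow box 46 x 28 x 52 mm (x, y, z; 70 g) with a dark green display and a red dot on top, standing on the bench. This point is its centre, 26 mm above its underside; z is up, x along the 46 mm side. Grasp it across the 28 mm side.
- carrier_bay (a point): Middle of the floor of the carrier's free bay (white foam, open above); axes as carrier_rim. Bay 102 mm along x, 100 mm along y, floor 58 mm below the rim's top. Beyond its +x end a foam holder with 8 small vials, tops 20 mm below the rim's top. The logger belongs here, upright on the floor, its centre over this point within about 15 mm; its top then ends 6 mm below the rim's top, clear of the lid's corner studs.
- carrier_rim (a point): Centre of the blue carrier's open mouth, level with the top of its white rim (140 mm above the bench). z up, x along its long side. Carrier 160 x 116 mm outside, 144 x 100 mm inside, 90 mm high, fixed on a scale's platform, moving up and down with it. At its +x and -x ends the rim slopes outward going down, 80.5 to 85 mm from the centre; 10 mm down is the undercut for the clips.
- lid_grip (a point): Centre of the lid's grip bar: blue, 84 mm along x, 20 mm wide along y, 18 mm high, its underside 18 mm above the lid's top face; z up. Grip it across its 20 mm. Fully home, this point is 37 mm straight above carrier_rim, lid x along carrier x, either way round. The clips touch the rim's slope about 12 mm above that.
- lid: Loose white lid, about 245 g, standing on the bench on its studs; origin 55 mm below lid_grip, level with the stud tips. Plate 160 x 124 x 10 mm, underside 18 mm above the origin. Four tapered studs, 10 mm thick, enter the carrier's mouth 1.5 mm clear of its walls. Orange clip arms at the +x and -x ends, out to 92 mm from the centre.
- logger: The same yellow logger; origin under its centre.
- clip_a (a joint): Rigid sprung clip arm at the lid's +x end: 0 at rest and when snapped under the rim, grows (rad) as it is spread, to about 0.19. The push needed grows until both clips snap, at some 13 to 20 N in all; then it drops by 5 N or more at once and the lid goes home. Unsnapped, the lid stays several mm high.
- clip_b (a joint): Clip arm at the lid's -x end: as clip_a.
- platform (a joint): Sprung scale platform that carries the carrier: 0 when up (its rest, held there by a preload of a few N), grows in m as it is pushed down, about 2 N for each further mm; its hard stop is at 0.016 and it must never pass 0.012 (a push of about 25 N).
- cold_pack: Bystander: blue hard-shell cold pack 60 x 34 x 42 mm, loose, standing beside the work; origin under its centre. Leave it.
- vial_bottle0: Bystander: small round bottle with a white label and a grey metal cap, 40 mm across, 60 mm high, loose; origin under its centre.
- vial_bottle1: Bystander: a second such bottle, same size.
- scanner: Bystander: black and grey barcode scanner on a foot, 145 mm high, loose; origin under its foot.
- pen: Bystander: red marker pen 120 mm long lying on the bench, loose.
- label_block: Bystander: block of white labels 70 x 50 x 22 mm, loose; origin under its centre.
Things that resemble listed ones, but are neither listed nor needed, are in the scene too. Of the things that look like the logger, take the one that is farthest to the robot's left at the start. Leave any red look-alike of the lid alone.

How it is judged:
By the outcome, as a careful person would: the job done as asked, in the order asked, and still so for the second after the job is handed in, with the robot touching nothing.
It also fails if it takes over 58 s, if anything falls off the work surface, if the arm or the gripper's body presses on something with over 40 N, if the wrist force passes 120 N, or if a joint passes its speed limit or range.

### The arm

A 6-joint arm with a two-finger parallel gripper is mounted at the origin on the work surface. World frame = base frame: x ahead of the robot, y to its left, z up, the work surface at z = 0. Lengths are in m, angles in rad, forces in N, time in s.
With the tool pointing down it reaches from about 0.2 to 0.875 m from the base axis. Payload 3.4 kg.
Tool frame: the origin (TCP) lies at the very end of the fingers, on their centre line; the grasp point (between the pads) lies 19 mm behind it; x points along the fingers, z is the direction in which the jaws open and shut, and the axes are right-handed (so a half turn about x gives the same grasp; the last joint's range is limited). The gripper opens to 94 mm and grips with 3 to 60 N. Pads are 16 mm wide; open, the fingers measure 119 mm over their backs; the gripper's body (75 mm by 177 mm) begins 78 mm behind the grasp point.
Start: joints at [1.074, 0.276, 1.505, -0, 1.361, -0.121], TCP at [0.211, 0.535, 0.205] pointing down, gripper open.
Joint ranges: [-2.89, 2.89], [-0.75, 2.08], [0.22, 2.7], [-1.18, 4.32], [0.11, 2.71], [-2.7, 2.7]. Speed limits (rad/s): [2.57, 2.57, 3.14, 3.14, 3.14, 3.14].

### API

Orientations are given as a unit quaternion [w, x, y, z].
In Python, from bench import robot gives the robot as it stands.
- The arm moves only by the shell command python3 -m handwheel 'ROWS'. ROWS is JSON, a list of rows, each a list of 5 numbers: the finger opening in mm, from 0 to 94, then the shift along the tool's x, y, z in mm, then the turn about the tool's x in rad. In form: [[gripper, dx, dy, dz, turn], ...]. A call has 1 to 8 rows; each row shifts and turns the commanded pose from where the row before left it, along the tool's axes as they then stand; what a row does not reach is not made up. A row lasts 1/12 s, in which the tool goes at most 41.7 mm and 7.16 degrees, less where a joint would pass 70% of its speed; a pose out of reach is approached as far as the arm can. A call is refused whole if a number of a shift passes 41.7 or a number of a turn 0.125, either way. A call with a gripper value outside its range is refused whole. The fingers move at their own pace and stop on an object; the grip force is fixed at half the most. Time passes only in rows, so rows that do not move let the fingers close. It gives the time, the measured TCP pose, the force and the opening at its end, in the units of the state.
- robot.read_state(): the state, without advancing time (a new reading comes with each control period).
- robot.read_camera(name): name is "side" or "top" or "wrist"; returns a dict with "color" (400x640x3 uint8, blue, green, red), "fx", "fy", "cx", "cy" (pixels), "dist_coeffs" ([k1, k2, p1, p2, k3] as OpenCV has them; the pictures are not rectified), "camera_from_world" (4x4, takes a point from world to camera coordinates). Camera axes: x right, y up, looking along -z (the intrinsics and any distortion apply to the point x, -y, -z); pixel columns grow to the right and rows downward; lengths in m; the calibration is good to about 2 mm. A picture is of the moment at which its call begins. There is no depth.
- robot.job_done(): hands the job in, once; it reports no verdict.
The state is a dict: "clock": time; "joints": joint angles; "dq": joint speeds; "effort": joint torques, N m; "tool_pos": TCP position; "ee_rot": TCP orientation; "ft_force": force on the tool from outside, world axes, zero at the start; "wrist_torque": the same for the moment, N m; "grip_width": finger opening in m.
Only numpy, scipy, OpenCV 4.12 (cv2) and the standard library are available. Lean on these libraries where they do the work, as an engineer would, in place of code of your own. Each camera call takes 0.05 s, during which the arm holds its last target.

## Working session

There is one attempt and no reset: what is moved stays moved. The work goes in short steps, Python scripts to look and compute and a shell command to move; the robot and the scene stay as the last step left them, time stands still between calls to the robot, and variables do not carry over. Pictures are saved under pics/ and viewed, and the job is handed in when it is done.

```bash
mkdir -p pics; ls
cat > h.py <<'E'
import numpy as np, cv2
from bench import robot
def cam(n,fn=None):
    c=robot.read_camera(n)
    if fn: cv2.imwrite('pics/'+fn,c['color'])
    return c
def K(c): return np.array([[c['fx'],0,c['cx']],[0,c['fy'],c['cy']],[0,0,1.]])
def ray(c,uv):
    p=cv2.undistortPoints(np.array(uv,float).reshape(-1,1,2),K(c),np.array(c['dist_coeffs'],float)).reshape(-1,2)
    T=np.array(c['camera_from_world']);R=T[:3,:3];o=-R.T@T[:3,3]
    d=np.c_[p[:,0],-p[:,1],-np.ones(len(p))]@R
    return o,d
def onz(c,uv,z):
    o,d=ray(c,uv); s=(z-o[2])/d[:,2]; return o+s[:,None]*d
def proj(c,P):
    T=np.array(c['camera_from_world']);q=np.atleast_2d(P)@T[:3,:3].T+T[:3,3]
    q=q*[1,-1,-1]
    return cv2.projectPoints(q,np.zeros(3),np.zeros(3),K(c),np.array(c['dist_coeffs'],float))[0].reshape(-1,2)
E
python3 - <<'E'
from h import *
import pickle
d={n:cam(n,n+'0.png') for n in('side','top','wrist')}
pickle.dump(d,open('c0.pkl','wb'))
for n,c in d.items():
    T=np.array(c['camera_from_world']);print(n,c['fx'],c['dist_coeffs'],-T[:3,:3].T@T[:3,3],T[2,:3])
print(robot.read_state())
E
```

```text
pics
side 392.2004533218247 [-0.07746532  0.          0.          0.          0.        ] [0.31500607 0.73669401 0.85892352] [-0.20462315  0.68060209  0.70349852]
top 512.5682331653246 [-0.13574625  0.          0.          0.          0.        ] [ 0.3666869  -0.01321669  1.72261975] [-0.09476898  0.0095354   0.99545362]
wrist 308.64374357033955 [-0.0017593  0.         0.         0.         0.       ] [0.14503695 0.56070683 0.38425452] [-0.22745445  0.09106602  0.96952125]
{'clock': 0.15, 'joints': array([ 1.07399720e+00,  2.76427770e-01,  1.50582465e+00, -1.93762767e-05,
        1.36067757e+00, -1.21013095e-01]), 'dq': array([-0.00234612, -0.00257556, -0.00176957, -0.00071235, -0.00233443,
        0.00124932]), 'effort': array([ 4.56398257e-04, -4.04927337e+01, -2.37430769e+01,  7.03394087e-02,
        3.15574079e-02, -1.02268687e-04]), 'tool_pos': array([0.21084711, 0.53450157, 0.20482301]), 'ee_rot': array([ 0.58417668, -0.3980292 ,  0.58501084,  0.39758356]), 'ft_force': array([ 0.11714659,  0.12947901, -0.34821588]), 'wrist_torque': array([ 0.0166199 , -0.0207157 ,  0.00073697]), 'grip_width': 0.0944182504429165}
```

View pics/side0.png

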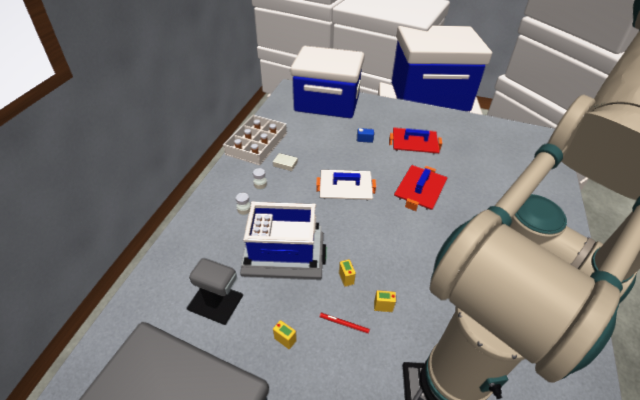

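View pics/top0.png

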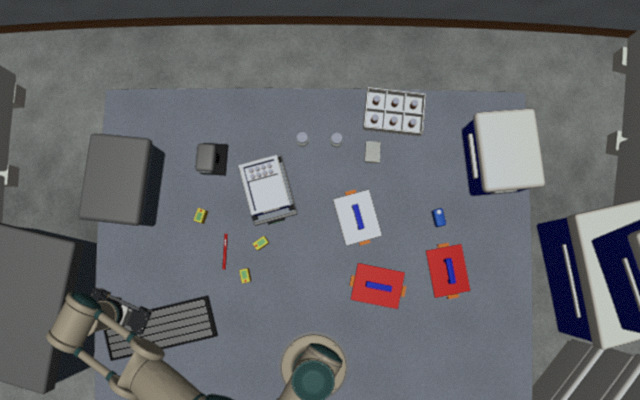

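View pics/wrist0.png

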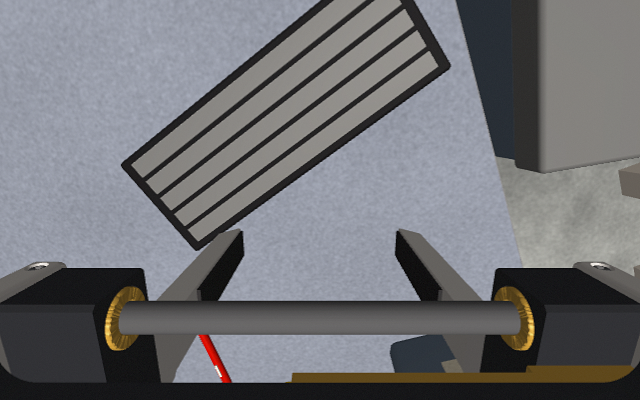

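The overview shows three yellow boxes. The leftmost one is at top (201,215). The carrier is at (267,188) and the white lid at (358,217). Next I'll measure them by colour mask.

```bash
cat > m0.py <<'E'
from h import *
import pickle
d=pickle.load(open('c0.pkl','rb'))
for n in('top','side'):
    c=d[n];im=c['color'];hsv=cv2.cvtColor(im,cv2.COLOR_BGR2HSV)
    def comps(m,amin,name,z):
        k,cs=0,cv2.findContours(m.astype(np.uint8),cv2.RETR_EXTERNAL,cv2.CHAIN_APPROX_NONE)[0]
        for q in cs:
            if cv2.contourArea(q)>=amin:
                (u,v),_,_=cv2.minAreaRect(q);b=cv2.boxPoints(cv2.minAreaRect(q))
                P=onz(c,b,z);print(n,name,(int(u),int(v)),'ctr',P.mean(0).round(4)[:2],'edges',np.linalg.norm(P[1]-P[0]).round(3),np.linalg.norm(P[2]-P[1]).round(3),'ang',np.degrees(np.arctan2(*(P[1]-P[0])[[1,0]])).round(1),np.degrees(np.arctan2(*(P[2]-P[1])[[1,0]])).round(1))
    H,S,V=hsv[...,0].astype(int),hsv[...,1],hsv[...,2]
    comps((H>18)&(H<85)&(S>110)&(V>60),25,'yellow',.052)
    comps((H>110)&(H<128)&(S>150)&(V>60),30,'blue',.064)
    w=(S<50)&(V>195)
    comps(w,300,'white@28',.028)
    comps(w,300,'white@140',.140)
for n,(x0,y0,w,h) in {'top':(190,120,200,140),'side':(180,120,280,240)}.items():
    im=d[n]['color'][y0:y0+h,x0:x0+w];f=min(800//w,600//h);cv2.imwrite('pics/z_%s.png'%n,cv2.resize(im,None,fx=f,fy=f,interpolation=cv2.INTER_CUBIC))
E
python3 m0.py
```

```text
top yellow (244, 275) ctr [0.3038 0.2231] edges 0.03 0.043 ang -78.2 -167.8
top yellow (260, 242) ctr [0.4099 0.1733] edges 0.045 0.029 ang -55.8 -145.6
top yellow (200, 215) ctr [0.4977 0.3737] edges 0.044 0.034 ang -17.1 -107.8
top blue (378, 286) ctr [ 0.2719 -0.209 ] edges 0.015 0.08 ang -11.3 -101.2
top blue (449, 270) ctr [ 0.3215 -0.4437] edges 0.02 0.078 ang -79.6 -169.5
top blue (357, 216) ctr [ 0.4967 -0.1429] edges 0.015 0.078 ang -74.1 -164.5
top white@28 (621, 274) ctr [ 0.2995 -1.0802] edges 0.245 0.476 ang -79.2 -168.0
top white@28 (357, 216) ctr [ 0.4979 -0.1443] edges 0.118 0.153 ang -73.9 -164.6
top white@28 (263, 184) ctr [0.6051 0.1683] edges 0.127 0.168 ang -74.6 -164.4
top white@28 (510, 148) ctr [ 0.7376 -0.6772] edges 0.199 0.263 ang -81.1 -175.2
top white@140 (621, 274) ctr [ 0.3039 -1.0097] edges 0.229 0.445 ang -79.2 -168.0
top white@140 (357, 216) ctr [ 0.4892 -0.1356] edges 0.11 0.143 ang -73.9 -164.6
top white@140 (263, 184) ctr [0.5893 0.1563] edges 0.119 0.157 ang -74.6 -164.4
top white@140 (510, 148) ctr [ 0.7131 -0.6333] edges 0.185 0.245 ang -81.1 -
[... 1449 characters left out ...]
.4274 -0.6931] edges 0.458 1.507 ang -171.5 135.4
side white@140 (510, 265) ctr [0.0463 0.1191] edges 0.029 0.141 ang -112.5 150.6
side white@140 (279, 221) ctr [0.5909 0.16  ] edges 0.128 0.18 ang -66.5 -165.0
side white@140 (346, 183) ctr [ 0.4697 -0.0227] edges 0.108 0.146 ang -73.6 -163.9
side white@140 (309, 58) ctr [ 0.8085 -0.7014] edges 0.246 0.465 ang -68.3 -175.3
side white@140 (444, 39) ctr [ 0.2857 -1.1139] edges 0.306 0.469 ang -81.3 -158.8
side white@140 (571, 38) ctr [-0.3037 -1.3988] edges 0.159 0.527 ang -100.5 147.7
side white@140 (368, 14) ctr [ 0.6842 -1.3027] edges 0.897 0.43 ang -157.7 93.7
side white@140 (27, 54) ctr [ 2.1426 -0.5004] edges 0.396 1.304 ang -171.5 135.4
```

View pics/z_top.png

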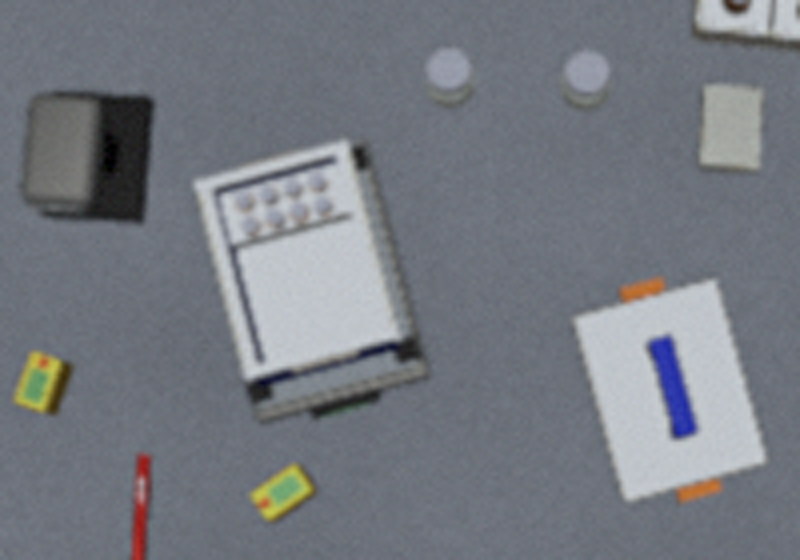

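View pics/z_side.png

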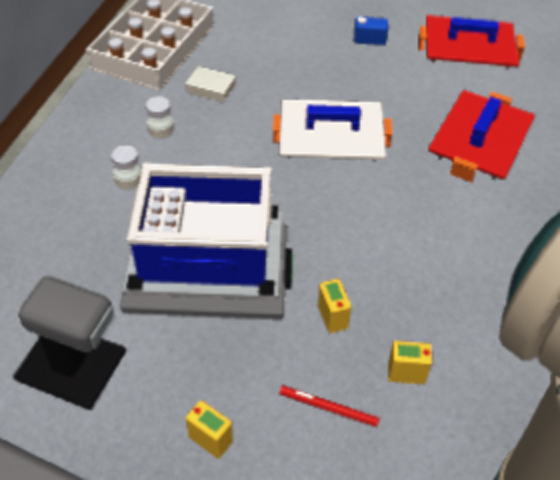

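```bash
cat >> h.py <<'E'
from scipy.spatial.transform import Rotation as Rot
def tool():
    s=robot.read_state();q=s['ee_rot'];return s,np.array(s['tool_pos']),Rot.from_quat([q[1],q[2],q[3],q[0]])
def plan(t,yaw_deg):
    """yaw_deg: wanted direction of jaw axis (mod 180). prints turn, then shift in tool axes after the turn"""
    s,p,R=tool();z=R.apply([0,0,1]);cur=np.arctan2(z[1],z[0])
    d=(np.radians(yaw_deg)-cur+np.pi/2)%np.pi-np.pi/2
    turn=-d # tool x points down
    R2=R*Rot.from_euler('x',turn)
    for k in(0,1): pass
    print('clock',s['clock'],'tcp',p.round(4),'xax',R.apply([1,0,0]).round(4),'yaw',np.degrees(cur).round(2),'j6',s['joints'][5].round(3),'F',s['ft_force'].round(2),'w',round(s['grip_width']*1e3,1))
    print('TURN',turn.round(4),'in deg',np.degrees(turn).round(1),' SHIFT mm after turn',(R2.inv().apply(np.array(t)-p)*1e3).round(1))
E
python3 - <<'E'
from h import *
s,p,R=tool();print(R.as_matrix().round(3))
c=cam('wrist');T=np.array(c['camera_from_world']);o=-T[:3,:3].T@T[:3,3]
print('cam in tool',R.inv().apply(o-p),'look',R.inv().apply(-T[2,:3]))
plan([.497,.375,.2],90-17)
E
```

```text
[[-0.001 -0.93   0.367]
 [-0.001  0.367  0.93 ]
 [-1.     0.    -0.001]]
cam in tool [-1.79530141e-01  7.08564307e-02  2.59147956e-05] look [ 9.69480225e-01 -2.45169347e-01  2.90421435e-04]
clock 0.2 tcp [0.2109 0.5346 0.2049] xax [-5.e-04 -9.e-04 -1.e+00] yaw 68.47 j6 -0.121 F [0.59 0.08 0.22] w 94.1
TURN -0.0791 in deg -4.5  SHIFT mm after turn [   5.  -320.3  -69. ]
```

```bash
python3 -m handwheel '[[94,0,0,0,-0.079],[94,0,-35,-10,0],[94,0,-41,-10,0],[94,0,-41,-10,0],[94,0,-41,-10,0],[94,0,-41,-10,0],[94,0,-41,-10,0],[94,0,-30,-9,0]]'
python3 - <<'E'
from h import *
cam('wrist','w1.png')
plan([.497,.375,.2],90-17)
E
```

```text
clock: 0.87
tool_pos: [0.4496, 0.3894, 0.2053]
ee_rot: [0.569, -0.421, 0.569, 0.42]
ft_force: [-0.2, -0.3, -0.1]
grip_width: 0.094
clock 0.9167 tcp [0.4544 0.3864 0.205 ] xax [ 0.0054 -0.0037 -1.    ] yaw 72.73 j6 -0.676 F [ 3.13 -1.36  0.37] w 94.0
TURN -0.0047 in deg -0.3  SHIFT mm after turn [  5.2 -44.1   1.6]
```

View pics/w1.png

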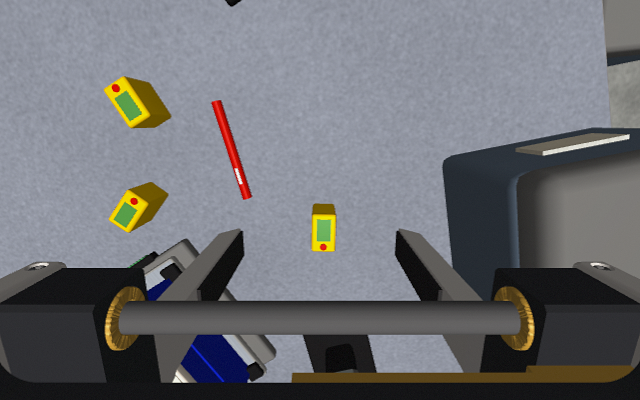

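The wrist view shows the leftmost logger's top face at about (323,232), between the fingers. I'll measure that face next.

```bash
cat > mlog.py <<'E'
from h import *
import sys
c=cam('wrist');im=c['color'];hsv=cv2.cvtColor(im,cv2.COLOR_BGR2HSV).astype(int)
H,S,V=hsv[...,0],hsv[...,1],hsv[...,2]
m=((S>100)&(V>190)&(H<40))|((H>40)&(H<85)&(S>80))|(((H<8)|(H>170))&(S>150)&(V>120))
m[:, :270]=0;m[:,380:]=0;m[300:]=0
m=cv2.morphologyEx(m.astype(np.uint8),cv2.MORPH_OPEN,np.ones((3,3)))
cs=max(cv2.findContours(m,cv2.RETR_EXTERNAL,cv2.CHAIN_APPROX_NONE)[0],key=cv2.contourArea)
b=cv2.boxPoints(cv2.minAreaRect(cs));P=onz(c,b,.052)
print(b.round(1).tolist());print('ctr',P.mean(0).round(4),'edges',np.linalg.norm(P[1]-P[0]).round(4),np.degrees(np.arctan2(*(P[1]-P[0])[[1,0]])).round(1),np.linalg.norm(P[2]-P[1]).round(4),np.degrees(np.arctan2(*(P[2]-P[1])[[1,0]])).round(1))
cen=P.mean(0)
e=[(np.linalg.norm(P[1]-P[0]),P[1]-P[0]),(np.linalg.norm(P[2]-P[1]),P[2]-P[1])];sh=min(e,key=lambda q:q[0])[1]
plan([cen[0],cen[1],.2],np.degrees(np.arctan2(sh[1],sh[0])))
E
python3 mlog.py
```

```text
[[314.0, 209.0], [337.0, 209.0], [337.0, 246.0], [314.0, 246.0]]
ctr [0.4983 0.3801 0.052 ] edges 0.0257 72.8 0.0443 -16.4
clock 0.9667 tcp [0.4511 0.3884 0.2049] xax [ 0.0017 -0.0015 -1.    ] yaw 72.68 j6 -0.672 F [-0.54  0.32 -0.53] w 94.0
TURN -0.0016 in deg -0.1  SHIFT mm after turn [  5.  -47.6   6.1]
```

```bash
python3 -m handwheel '[[70,10,-24,3,0],[70,30,-24,3,0],[70,40,0,0,0],[70,40,0,0,0],[70,30,0,0,0],[70,10,0,0,0],[70,0,0,0,0]]'
python3 mlog.py
python3 - <<'E'
from h import *
cam('wrist','w2.png')
E
```

```text
clock: 1.55
tool_pos: [0.4917, 0.3822, 0.0425]
ee_rot: [0.566, -0.42, 0.571, 0.421]
ft_force: [0.2, -0.1, 0.3]
grip_width: 0.0703
[[296.0, 224.0], [340.0, 224.0], [340.0, 292.0], [296.0, 292.0]]
ctr [0.4982 0.3797 0.052 ] edges 0.0255 73.1 0.0437 -16.0
clock 1.6 tcp [0.4936 0.3833 0.0449] xax [-1.8e-03 -8.0e-04 -1.0e+00] yaw 73.03 j6 -0.726 F [ 0.78 -1.07  0.47] w 70.1
TURN -0.0015 in deg -0.1  SHIFT mm after turn [-155.1   -5.2   -2.3]
```

View pics/w2.png

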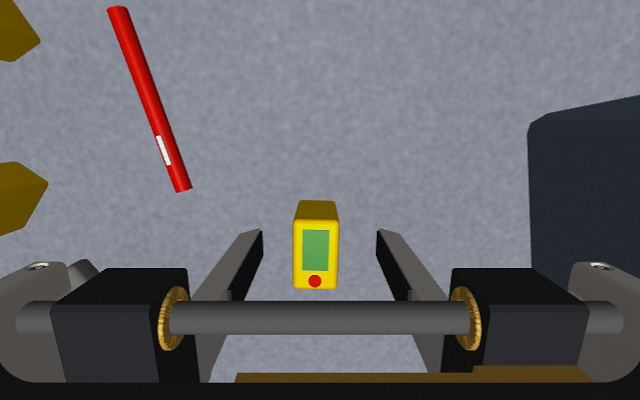

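The logger sits between the fingers at (317,255). It needs about -5 mm in y and -2 mm in z, then down and close.

```bash
python3 -m handwheel '[[70,12,-5,-2,0],[70,12,0,0,0],[70,2,0,0,0],[20,0,0,0,0],[20,0,0,0,0],[20,0,0,0,0],[20,0,0,0,0],[20,0,0,0,0]]'
python3 - <<'E'
from h import *
plan([.57,.151,.2],90+15.5)
E
```

```text
clock: 2.32
tool_pos: [0.499, 0.3799, 0.0201]
ee_rot: [0.569, -0.421, 0.568, 0.421]
ft_force: [-0.2, 0.2, -0.0]
grip_width: 0.0401
clock 2.3167 tcp [0.499  0.3799 0.0201] xax [ 1.1e-03  7.0e-04 -1.0e+00] yaw 73.0 j6 -0.734 F [-0.24  0.23 -0.03] w 40.1
TURN -0.5673 in deg -32.5  SHIFT mm after turn [-179.9   -7.5 -239.5]
```

```bash
python3 -m handwheel '[[20,0,0,0,0],[20,0,0,0,0],[20,0,0,0,0],[20,-10,0,0,0],[20,-35,0,0,-0.12],[20,-40,0,0,-0.12],[20,-40,0,0,-0.12],[20,-40,0,0,-0.12]]'
python3 -m handwheel '[[20,-20,0,0,-0.087],[20,0,0,-30,0],[20,0,0,-40,0],[20,0,0,-30,0],[20,0,0,-15,0],[20,0,0,0,0]]'
python3 - <<'E'
from h import *
cam('wrist','w3.png')
plan([.57,.151,.2],90+15.5)
E
```

```text
clock: 2.98
tool_pos: [0.4981, 0.3794, 0.1866]
ee_rot: [0.45, -0.545, 0.451, 0.545]
ft_force: [0.4, 0.4, -1.8]
grip_width: 0.0282
clock: 3.48
tool_pos: [0.53, 0.2655, 0.2052]
ee_rot: [-0.429, 0.563, -0.429, -0.561]
ft_force: [0.6, 0.4, -0.4]
grip_width: 0.0278
clock 3.5333 tcp [0.5295 0.2675 0.2051] xax [ 3.e-04  4.e-04 -1.e+00] yaw 105.32 j6 -1.488 F [ 0.19  1.41 -0.83] w 27.9
TURN -0.0031 in deg -0.2  SHIFT mm after turn [   5.    -7.8 -123.1]
```

View pics/w3.png

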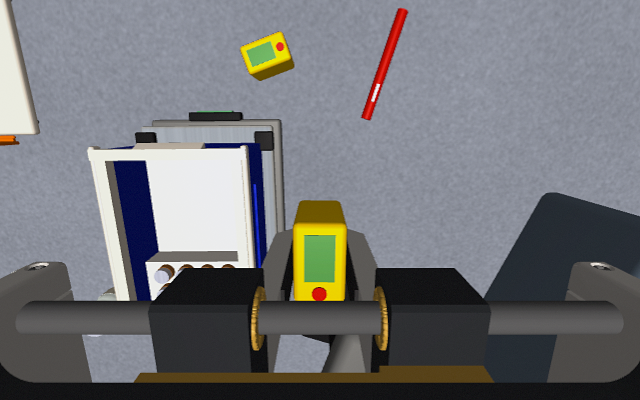

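The logger is held upright, and the carrier's rim shows with its -x corners at about (90,150) and (250,148). I'll zoom in to read the rim corners.

Run:
```python
from h import *
im=cv2.imread('pics/w3.png')[135:305,80:290];cv2.imwrite('pics/w3z.png',cv2.resize(im,None,fx=3.5,fy=3.5,interpolation=cv2.INTER_CUBIC))
```

```text
(no output)
```

View pics/w3z.png

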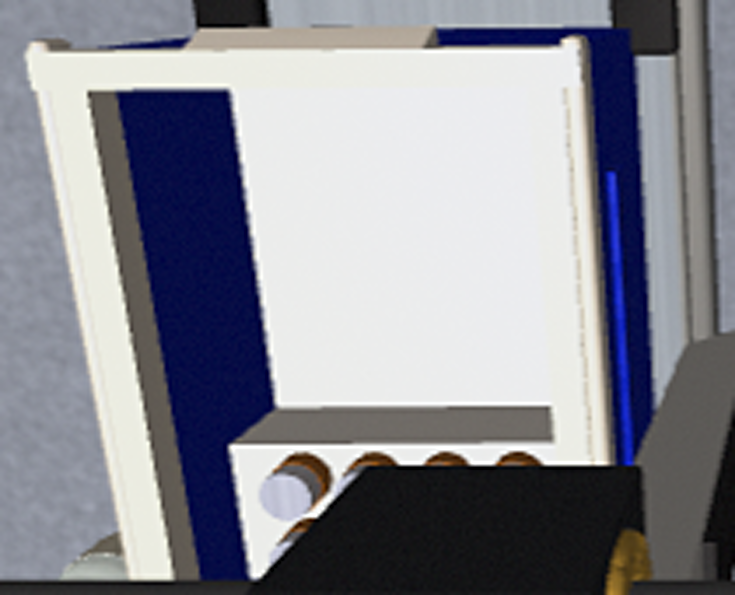

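Run:
```python
from h import *
import pickle
c=cam('wrist');T=pickle.dump(c,open('c3.pkl','wb'))
A=np.array([[88,90],[565,90],[178,578],[590,462],[48,45],[585,45]])/3.5+[80,135]-.35
P=onz(c,A,.14);print(P.round(4))
w=np.linalg.norm(P[1]-P[0]);y=(P[1]-P[0])[:2]/w;print('mouth w',w,'ang y',np.degrees(np.arctan2(y[1],y[0])))
for a,b in((0,2),(1,3)):
    v=P[b]-P[a];print(np.degrees(np.arctan2(v[1],v[0])))
x=np.array([y[1],-y[0]]);m=(P[0]+P[1])[:2]/2
for ang in(15.5,):
    x=np.array([np.cos(np.radians(ang)),np.sin(np.radians(ang))])
    print('rim',m+.072*x,'bay',m+.051*x)
    bay=m+.051*x
plan([*bay,.2],90+15.5)
```

```text
[[0.5325 0.0928 0.14  ]
 [0.5041 0.1967 0.14  ]
 [0.6512 0.1271 0.14  ]
 [0.5921 0.2213 0.14  ]
 [0.5247 0.0831 0.14  ]
 [0.4931 0.1989 0.14  ]]
mouth w 0.10772288669342618 ang y 105.31021730887866
16.144132150642637
15.629655646200755
rim [0.58767093 0.16396258] bay [0.56743469 0.15835058]
clock 3.5833 tcp [0.5293 0.2687 0.2049] xax [-0.      0.0011 -1.    ] yaw 105.39 j6 -1.488 F [ 0.87 -1.03 -1.1 ] w 27.8
TURN -0.0019 in deg -0.1  SHIFT mm after turn [   4.8   -7.3 -116.6]
```

Run:
```python
from h import *
import pickle
c=pickle.load(open('c3.pkl','rb'))
A=np.array([[88,90],[309.3,90],[565,90],[52,90]])/3.5+[80,135]-.35
P=onz(c,A,.14);print(P.round(4),np.linalg.norm(P[3]-P[2]),np.linalg.norm(P[1]-P[0]))
m=P[1][:2];x=np.array([np.cos(np.radians(15.6)),np.sin(np.radians(15.6))])
print('rim',m+.072*x,'bay',m+.051*x)
plan([*(m+.051*x),.2],90+15.5)
```

```text
[[0.5325 0.0928 0.14  ]
 [0.5193 0.141  0.14  ]
 [0.5041 0.1967 0.14  ]
 [0.5347 0.0849 0.14  ]] 0.11586054476351663 0.04999562181960717
rim [0.58866074 0.16035578] bay [0.56843432 0.15470846]
clock 3.5833 tcp [0.5293 0.2687 0.2049] xax [-0.      0.0011 -1.    ] yaw 105.39 j6 -1.488 F [ 0.87 -1.03 -1.1 ] w 27.8
TURN -0.0019 in deg -0.1  SHIFT mm after turn [   4.8   -7.3 -120.3]
```

```bash
python3 -m handwheel '[[20,0,-7,-30,0],[20,0,0,-40,0],[20,0,0,-35,0],[20,0,0,-15,0],[20,0,0,0,0],[20,0,0,0,0]]'
python3 - <<'E'
from h import *
cam('wrist','w4.png')
plan([.5684,.1547,.102],90+15.6)
E
```

```text
clock: 4.08
tool_pos: [0.568, 0.156, 0.2045]
ee_rot: [0.429, -0.562, 0.428, 0.563]
ft_force: [-0.0, 0.7, -1.6]
grip_width: 0.0282
clock 4.1333 tcp [0.5678 0.1566 0.2045] xax [-5.0e-04  1.5e-03 -1.0e+00] yaw 105.52 j6 -1.692 F [-1.54  0.01 -1.69] w 27.1
TURN -0.0014 in deg -0.1  SHIFT mm after turn [ 1.024e+02 -1.000e-01 -2.200e+00]
```

View pics/w4.png

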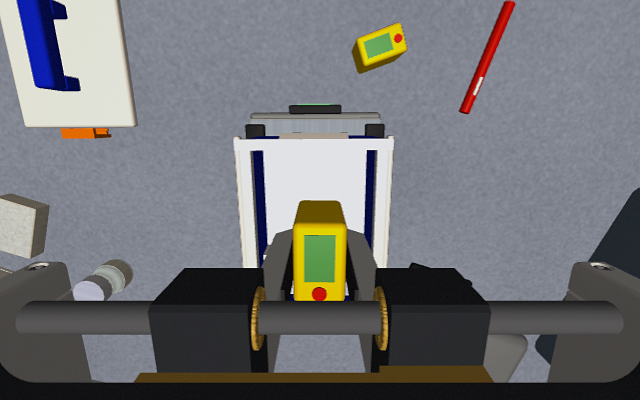

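The logger is above the bay. The rim shows both inner edges, about (254,150) and (377,150), so I'll refine the rim position from them.

Run:
```python
from h import *
import pickle
pickle.dump(cam('wrist'),open('c4.pkl','wb'))
im=cv2.imread('pics/w4.png')[125:275,225:405];cv2.imwrite('pics/w4z.png',cv2.resize(im,None,fx=4,fy=4,interpolation=cv2.INTER_CUBIC))
```

```text
(no output)
```

View pics/w4z.png

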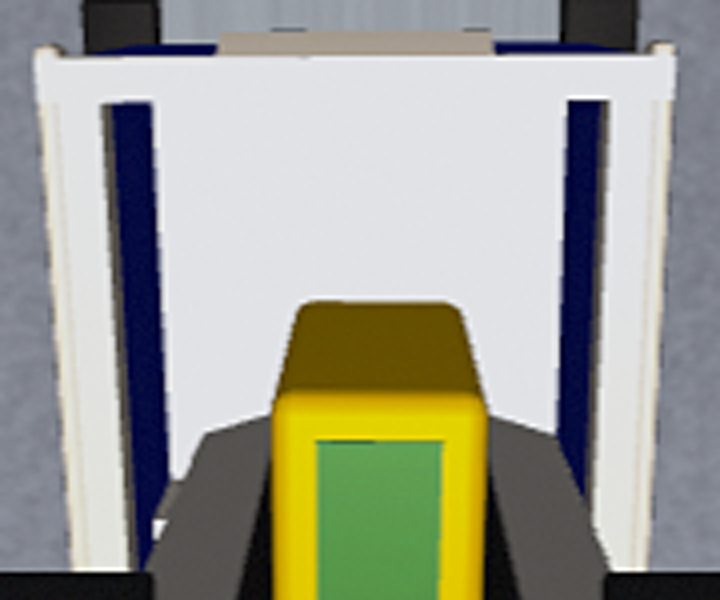

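Run:
```python
from h import *
import pickle
c=pickle.load(open('c4.pkl','rb'))
A=np.array([[101,102],[609,100],[131,568],[591,510]])/4+[225,125]-.37
P=onz(c,A,.14);print(P.round(4),np.linalg.norm(P[1]-P[0]))
f=lambda v:np.degrees(np.arctan2(v[1],v[0]))
print(f(P[1]-P[0])-90,f(P[2]-P[0]),f(P[3]-P[1]))
m=(P[0]+P[1])[:2]/2;x=np.array([np.cos(np.radians(15.6)),np.sin(np.radians(15.6))])
print('rim',m+.072*x,'bay',m+.051*x)
plan([*(m+.051*x),.103],90+15.6)
```

```text
[[0.5327 0.0909 0.14  ]
 [0.5058 0.1864 0.14  ]
 [0.628  0.1184 0.14  ]
 [0.5888 0.2096 0.14  ]] 0.0992884142995441
15.737217942679152 16.0994169036032 15.613280146952908
rim [0.58859686 0.15800153] bay [0.56837044 0.15235422]
clock 4.1833 tcp [0.5677 0.1569 0.2045] xax [-3.0e-04  1.3e-03 -1.0e+00] yaw 105.57 j6 -1.692 F [ 0.51  1.05 -1.48] w 27.8
TURN -0.0006 in deg -0.0  SHIFT mm after turn [101.5   0.5  -4.7]
```

```bash
python3 -m handwheel '[[20,10,0,-4,0],[20,30,0,0,0],[20,30,0,0,0],[20,20,0,0,0],[20,6,0,0,0],[20,2,0,0,0],[20,0,0,0,0],[20,0,0,0,0]]'
python3 - <<'E'
from h import *
plan([.5684,.1524,.103],90+15.6)
E
```

```text
clock: 4.85
tool_pos: [0.5702, 0.1517, 0.1077]
ee_rot: [-0.429, 0.564, -0.427, -0.562]
ft_force: [-1.0, -0.1, -1.2]
grip_width: 0.0276
clock 4.85 tcp [0.5702 0.1517 0.1077] xax [ 2.6e-03  4.0e-04 -1.0e+00] yaw 105.52 j6 -1.7 F [-1.   -0.07 -1.18] w 27.6
TURN -0.0015 in deg -0.1  SHIFT mm after turn [4.7 1.6 1.1]
```

```bash
python3 -m handwheel '[[20,2,0,0,0],[20,1,0,0,0],[20,1,0,0,0],[20,0,0,0,0],[20,0,0,0,0]]'; python3 -m handwheel '[[20,1,0,0,0],[20,0,0,0,0],[20,0,0,0,0]]'
```

```text
clock: 5.27
tool_pos: [0.5692, 0.1512, 0.1027]
ee_rot: [-0.428, 0.563, -0.428, -0.563]
ft_force: [-0.0, -0.9, -1.3]
grip_width: 0.0278
clock: 5.52
tool_pos: [0.5694, 0.1512, 0.1017]
ee_rot: [-0.428, 0.563, -0.428, -0.563]
ft_force: [0.7, 0.0, 0.4]
grip_width: 0.0278
```

Contact: Fz went from -1.3 to +0.4 N, so the weight is off the gripper. Releasing and lifting.

```bash
python3 -m handwheel '[[34,0,0,0,0],[40,0,0,0,0],[46,0,0,0,0],[50,0,0,0,0],[50,0,0,0,0],[50,-10,0,0,0],[50,-30,0,0,0],[50,-40,0,0,0]]'
python3 -m handwheel '[[60,-20,0,0,0],[70,-5,0,30,0],[94,0,0,30,0],[94,0,0,0,0],[94,0,0,0,0]]'
python3 - <<'E'
from h import *
cam('wrist','w5.png');cam('side','s5.png')
plan([.497,-.142,.205],90+15.5)
im=cv2.imread('pics/s5.png')[170:300,200:360];cv2.imwrite('pics/s5z.png',cv2.resize(im,None,fx=4,fy=4,interpolation=cv2.INTER_CUBIC))
E
```

```text
clock: 6.18
tool_pos: [0.5668, 0.1508, 0.1799]
ee_rot: [0.426, -0.561, 0.43, 0.565]
ft_force: [0.6, 0.7, -0.1]
grip_width: 0.0504
clock: 6.6
tool_pos: [0.5529, 0.21, 0.2074]
ee_rot: [-0.428, 0.564, -0.427, -0.563]
ft_force: [1.5, -0.1, 0.2]
grip_width: 0.0801
clock 6.7 tcp [0.5532 0.2086 0.2067] xax [ 3.e-04 -7.e-04 -1.e+00] yaw 105.5 j6 -1.598 F [ 0.43 -0.85 -0.35] w 88.2
TURN 0.0 in deg 0.0  SHIFT mm after turn [   1.9  147.8 -322.8]
```

View pics/w5.png

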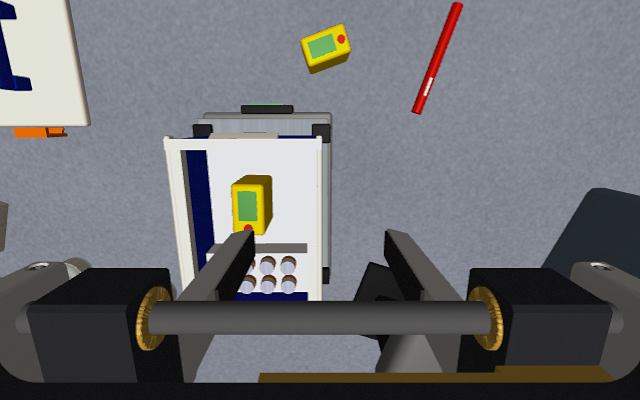

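View pics/s5z.png

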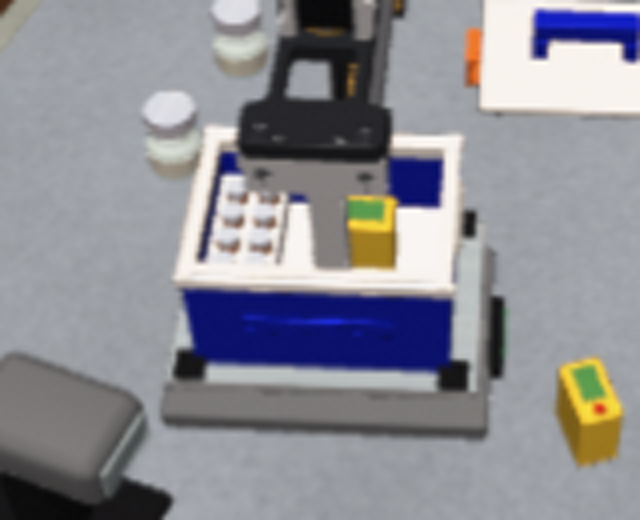

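```bash
python3 - <<'E'
from h import *
c=cam('wrist');P=onz(c,[[246,206]],.134);print(P)
d=P[0,:2]-[.5684,.1524];print(d)
E
python3 -m handwheel '[[94,0,8,-25,0],[94,0,14,-40,0],[94,0,14,-40,0],[94,0,14,-40,0],[94,0,14,-40,0],[94,0,14,-40,0],[94,0,14,-40,0],[94,0,14,-35,0]]'
python3 -m handwheel '[[94,0,4,-22,0],[94,0,0,0,0],[94,0,0,0,0]]'
python3 - <<'E'
from h import *
import pickle
c=cam('wrist','w6.png');pickle.dump(c,open('c6.pkl','wb'))
plan([.497,-.142,.205],90+15.5)
E
```

```text
[[0.56586586 0.14793432 0.134     ]]
[-0.00253414 -0.00446568]
clock: 7.42
tool_pos: [0.5307, -0.1077, 0.2064]
ee_rot: [-0.428, 0.563, -0.429, -0.562]
ft_force: [0.7, 0.6, -0.1]
grip_width: 0.0939
clock: 7.67
tool_pos: [0.533, -0.1281, 0.2061]
ee_rot: [0.429, -0.562, 0.429, 0.562]
ft_force: [0.1, -0.1, -0.4]
grip_width: 0.0939
clock 7.7167 tcp [ 0.5329 -0.1267  0.2062] xax [-8.0e-04  1.2e-03 -1.0e+00] yaw 105.36 j6 -2.2 F [-0.6  -0.15  0.32] w 94.0
TURN -0.0024 in deg -0.1  SHIFT mm after turn [ 1.2 38.7 -5.1]
```

View pics/w6.png

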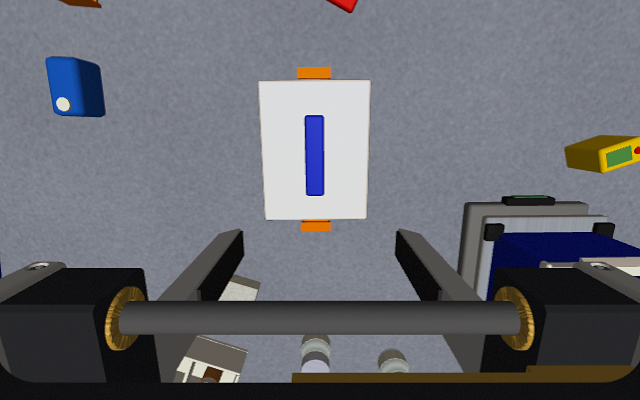

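The logger measures within 5 mm of the bay's middle. The lid plate spans (259..371, 80..219) and its bar is centred at (315,155). Measuring both now.

```bash
cat > mlid.py <<'E'
from h import *
import sys
c=cam('wrist');im=c['color'];hsv=cv2.cvtColor(im,cv2.COLOR_BGR2HSV).astype(int)
H,S,V=hsv[...,0],hsv[...,1],hsv[...,2]
def rect(m,z,nm):
    m=m.copy();m[:,:200]=0;m[:,430:]=0;m[260:]=0
    m=cv2.morphologyEx(m.astype(np.uint8),cv2.MORPH_OPEN,np.ones((3,3)))
    q=max(cv2.findContours(m,cv2.RETR_EXTERNAL,cv2.CHAIN_APPROX_NONE)[0],key=cv2.contourArea).reshape(-1,2)
    P=onz(c,q,z)[:,:2].astype(np.float32)
    r=cv2.minAreaRect(P*1000);b=cv2.boxPoints(r)
    e=[b[1]-b[0],b[2]-b[1]];l=max(e,key=np.linalg.norm);
    print(nm,'ctr',(np.array(r[0])/1e3).round(4),'size',np.round(r[1],1),'long ang',(np.degrees(np.arctan2(l[1],l[0]))%180).round(2),'px',q.min(0),q.max(0))
    return np.array(r[0])/1e3,np.degrees(np.arctan2(l[1],l[0]))%180
p,a=rect((S<40)&(V>200),.028,'plate')
b,a2=rect((H>105)&(H<130)&(S>150)&(V>150),.064,'bar')
plan([*b,.036],90+a)
E
python3 mlid.py
```

```text
plate ctr [ 0.4966 -0.1431] size [157.2 121. ] long ang 15.69 px [258  80] [368 218]
bar ctr [ 0.497 -0.143] size [80.3 17.1] long ang 15.82 px [304 116] [321 194]
clock 7.7667 tcp [ 0.533  -0.1259  0.2062] xax [-7.0e-04  1.2e-03 -1.0e+00] yaw 105.45 j6 -2.2 F [-0.36 -0.22  0.31] w 93.9
TURN -0.0041 in deg -0.2  SHIFT mm after turn [170.2  39.3  -6.9]
```

```bash
python3 -m handwheel '[[50,10,20,-4,-0.004],[50,30,19,-3,0],[50,40,0,0,0],[50,40,0,0,0],[50,30,0,0,0],[50,12,0,0,0],[50,0,0,0,0],[50,0,0,0,0]]'
python3 mlid.py
python3 - <<'E'
from h import *
cam('wrist','w7.png')
E
```

```text
clock: 8.43
tool_pos: [0.4976, -0.1422, 0.0442]
ee_rot: [0.426, -0.564, 0.426, 0.565]
ft_force: [0.3, 0.1, -0.4]
grip_width: 0.0501
plate ctr [ 0.4685 -0.1511] size [ 98.1 121.1] long ang 105.78 px [221 110] [417 259]
bar ctr [ 0.4791 -0.1481] size [43.4 16.5] long ang 15.09 px [303 183] [334 259]
clock 8.4833 tcp [ 0.4986 -0.1429  0.0452] xax [ 1.2e-03 -3.0e-04 -1.0e+00] yaw 105.8 j6 -2.26 F [ 0.63 -0.28 -0.11] w 50.3
TURN -1.5703 in deg -90.0  SHIFT mm after turn [ 9.2 -0.3 20.2]
```

View pics/w7.png

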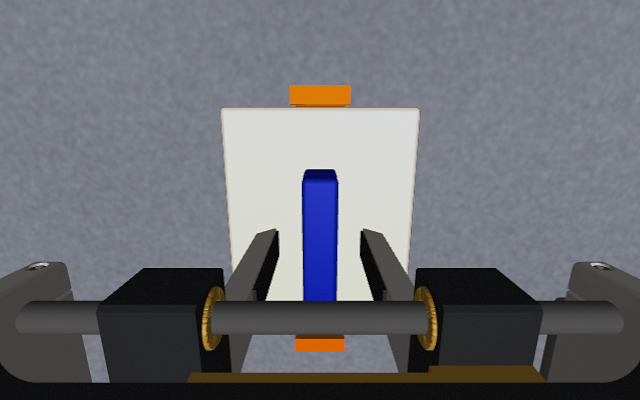

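The bar is centred between the fingers at (320,240). Descending about 8 mm and gripping.

```bash
python3 -m handwheel '[[50,4,0,0,0],[50,4,0,0,0],[10,0,0,0,0],[10,0,0,0,0],[10,0,0,0,0],[10,0,0,0,0],[10,0,0,0,0],[10,0,0,0,0]]'
python3 -m handwheel '[[10,0,0,0,0],[10,0,0,0,0]]'
python3 - <<'E'
from h import *
plan([.5886,.158,.25],105.7)
E
```

```text
clock: 9.2
tool_pos: [0.4977, -0.1436, 0.0366]
ee_rot: [-0.427, 0.564, -0.427, -0.564]
ft_force: [0.1, 0.5, 1.3]
grip_width: 0.0195
clock: 9.37
tool_pos: [0.4977, -0.1436, 0.0366]
ee_rot: [-0.427, 0.564, -0.427, -0.564]
ft_force: [-0.7, -0.2, 1.3]
grip_width: 0.0199
clock 9.3667 tcp [ 0.4977 -0.1436  0.0366] xax [ 1.e-04  1.e-04 -1.e+00] yaw 105.71 j6 -2.26 F [-0.74 -0.22  1.27] w 19.9
TURN 0.0002 in deg 0.0  SHIFT mm after turn [-213.4 -169.1  265.8]
```

```bash
python3 -m handwheel '[[10,-5,0,0,0],[10,-20,0,0,0],[10,-35,0,0,0],[10,-40,0,0,0],[10,-40,-5,5,0],[10,-35,-15,20,0],[10,-15,-22,35,0],[10,0,-22,36,0]]'
python3 -m handwheel '[[10,0,-22,36,0],[10,0,-22,36,0],[10,0,-22,36,0],[10,0,-22,34,0],[10,0,-18,18,0],[10,0,-10,7,0],[10,0,0,0,0],[10,0,0,0,0]]'
python3 - <<'E'
from h import *
import pickle
d={}
for n in('wrist','side','top'): d[n]=cam(n,n[0]+'8.png')
pickle.dump(d,open('c8.pkl','wb'))
plan([.5893,.1582,.2],105.7)
im=cv2.imread('pics/s8.png')[150:310,190:390];cv2.imwrite('pics/s8z.png',cv2.resize(im,None,fx=4,fy=4,interpolation=cv2.INTER_CUBIC))
E
```

```text
clock: 10.03
tool_pos: [0.535, -0.0377, 0.2294]
ee_rot: [-0.429, 0.566, -0.427, -0.56]
ft_force: [1.1, 0.2, -2.8]
grip_width: 0.0198
clock: 10.7
tool_pos: [0.5977, 0.1527, 0.2238]
ee_rot: [0.426, -0.564, 0.428, 0.564]
ft_force: [-0.3, -0.0, -2.7]
grip_width: 0.0193
clock 10.85 tcp [0.5976 0.1516 0.2246] xax [-9.e-04 -9.e-04 -1.e+00] yaw 105.61 j6 -1.707 F [-0.26 -0.41 -2.58] w 19.9
TURN -0.0016 in deg -0.1  SHIFT mm after turn [24.6  6.1  8.6]
```

View pics/w8.png

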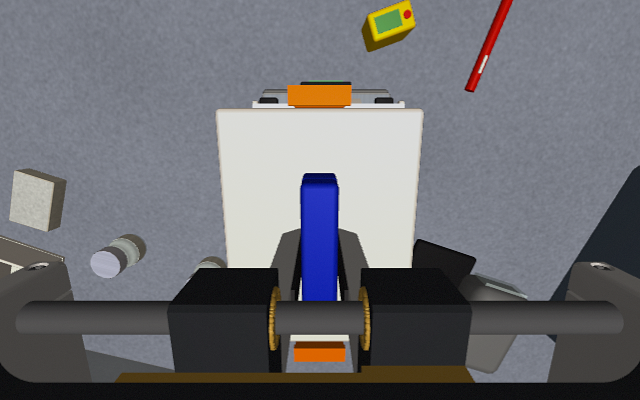

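View pics/s8z.png

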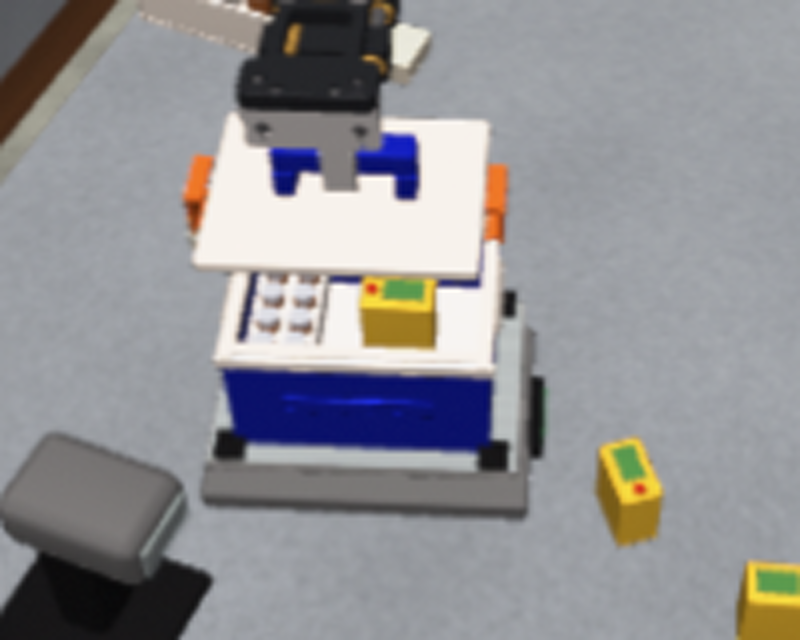

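The lid is held level, with its -x edge at row 109. The carrier rim just shows beyond it at (253..405, 103). I'll zoom to compare the lid and rim positions.

Run:
```python
from h import *
im=cv2.imread('pics/w8.png')[75:135,210:430];cv2.imwrite('pics/w8z.png',cv2.resize(im,None,fx=3.6,fy=6,interpolation=cv2.INTER_CUBIC))
```

```text
(no output)
```

View pics/w8z.png

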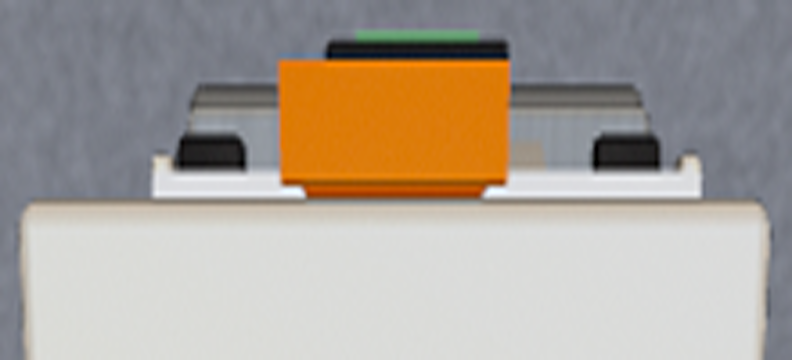

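```bash
cat > rel.py <<'E'
from h import *
import pickle
E
python3 - <<'E'
from h import *
import pickle
a=np.radians(15.7);X=np.array([np.cos(a),np.sin(a)]);Y=np.array([-X[1],X[0]])
c4=pickle.load(open('c4.pkl','rb'));c8=pickle.load(open('c8.pkl','rb'))['wrist']
rim=np.array([.5886,.158])
P4=onz(c4,np.array([[36,57],[675,57]])/4+[225,125]-.375,.14)[:,:2]
print('w4 end edge rel rim',((P4-rim)@X*1e3).round(1),((P4-rim)@Y*1e3).round(1))
P8=onz(c8,np.array([[152,172],[701,172]])/[3.6,6]+[210,75]-.4,.14)[:,:2]
print('w8',((P8-rim)@X*1e3).round(1),((P8-rim)@Y*1e3).round(1))
tcp=np.array([.5976,.1516]);print('tcp rel rim',((tcp-rim)@X*1e3).round(1),((tcp-rim)@Y*1e3).round(1))
# lid plate -x edge, plate top at tcp z -.0086 (z .028-.0366)
L=onz(c8,np.array([[24,206],[766,206]])/[3.6,6]+[210,75]-.4,.2246-.0086)[:,:2]
print('lid edge rel tcp',((L-tcp)@X*1e3).round(1),((L-tcp)@Y*1e3).round(1))
E
```

```text
w4 end edge rel rim [-80.6 -80.2] [-61.6  62.2]
w8 [-80.4 -80.5] [-62.6  61.7]
tcp rel rim 6.9 -8.6
lid edge rel tcp [-79.2 -79.3] [-59.  61.]
```

```bash
python3 -m handwheel '[[10,0,4,4,-0.0015],[10,5,3,3.5,0],[10,5,0,0,0],[10,2,0,0,0],[10,0,0,0,0],[10,0,0,0,0],[10,0,0,0,0]]'
python3 - <<'E'
from h import *
import pickle
plan([.5888,.1581,.1806],105.7)
d={}
for n in('wrist','side','top'): d[n]=cam(n,n[0]+'9.png')
pickle.dump(d,open('c9.pkl','wb'))
plan([.5888,.1581,.1806],105.7)
im=d['side']['color'][150:300,190:390];cv2.imwrite('pics/s9z.png',cv2.resize(im,None,fx=4,fy=4,interpolation=cv2.INTER_CUBIC))
im=d['wrist']['color'][75:135,210:430];cv2.imwrite('pics/w9z.png',cv2.resize(im,None,fx=3.6,fy=6,interpolation=cv2.INTER_CUBIC))
E
```

```text
clock: 11.43
tool_pos: [0.5897, 0.1587, 0.2126]
ee_rot: [-0.427, 0.564, -0.426, -0.564]
ft_force: [0.1, -0.1, -2.1]
grip_width: 0.0196
clock 11.4333 tcp [0.5897 0.1587 0.2126] xax [ 3.e-04  0.e+00 -1.e+00] yaw 105.79 j6 -1.697 F [ 0.06 -0.12 -2.08] w 19.6
TURN 0.0017 in deg 0.1  SHIFT mm after turn [32.   1.  -0.3]
clock 11.5833 tcp [0.5897 0.1588 0.2127] xax [ 4.e-04  1.e-04 -1.e+00] yaw 105.8 j6 -1.697 F [ 0.32 -0.69 -3.32] w 20.0
TURN 0.0017 in deg 0.1  SHIFT mm after turn [32.1  1.1 -0.4]
```

View pics/s9z.png

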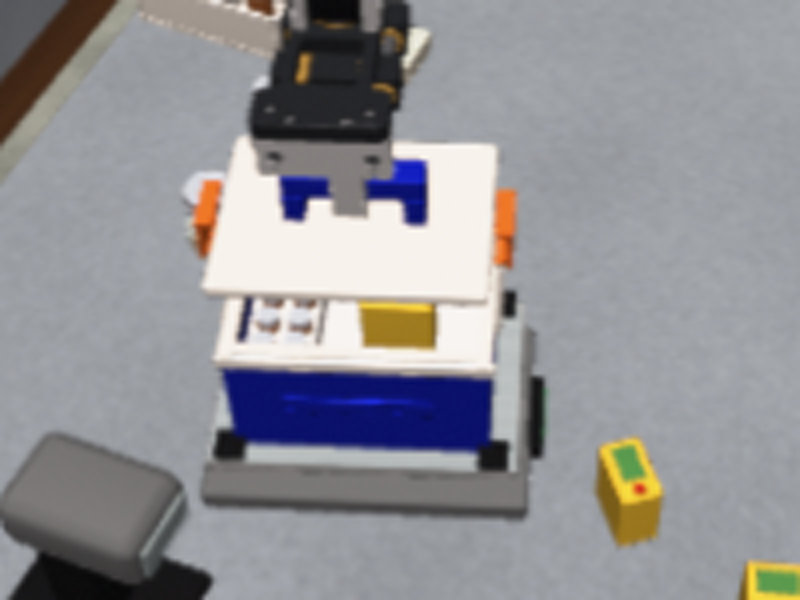

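View pics/w9z.png

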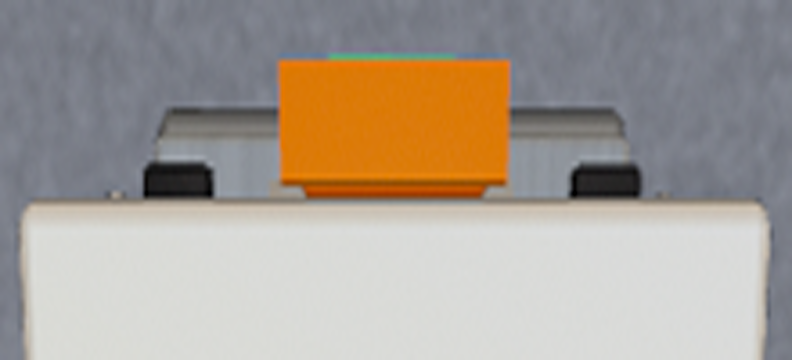

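```bash
python3 -m handwheel '[[10,5,1.4,-0.8,0.0015],[10,12,0,0,0],[10,10,0,0,0],[10,5,0,0,0],[10,1,0,0,0],[10,0,0,0,0],[10,0,0,0,0],[10,0,0,0,0]]'
python3 - <<'E'
from h import *
import pickle
d={}
for n in('wrist','side'): d[n]=cam(n,n[0]+'10.png')
pickle.dump(d,open('c10.pkl','wb'))
plan([.5888,.1581,.1766],105.7)
im=d['side']['color'][170:290,190:390];cv2.imwrite('pics/s10z.png',cv2.resize(im,None,fx=4,fy=4,interpolation=cv2.INTER_CUBIC))
im=d['wrist']['color'][75:135,210:430];cv2.imwrite('pics/w10z.png',cv2.resize(im,None,fx=3.6,fy=6,interpolation=cv2.INTER_CUBIC))
E
```

```text
clock: 12.25
tool_pos: [0.5888, 0.1577, 0.1802]
ee_rot: [-0.427, 0.564, -0.427, -0.563]
ft_force: [0.1, 0.2, -1.8]
grip_width: 0.0199
clock 12.35 tcp [0.5888 0.1577 0.1802] xax [ 1.1e-03  3.0e-04 -1.0e+00] yaw 105.71 j6 -1.697 F [-0.16 -0.15 -2.45] w 19.4
TURN 0.0002 in deg 0.0  SHIFT mm after turn [ 3.6 -0.1  0.4]
```

View pics/s10z.png

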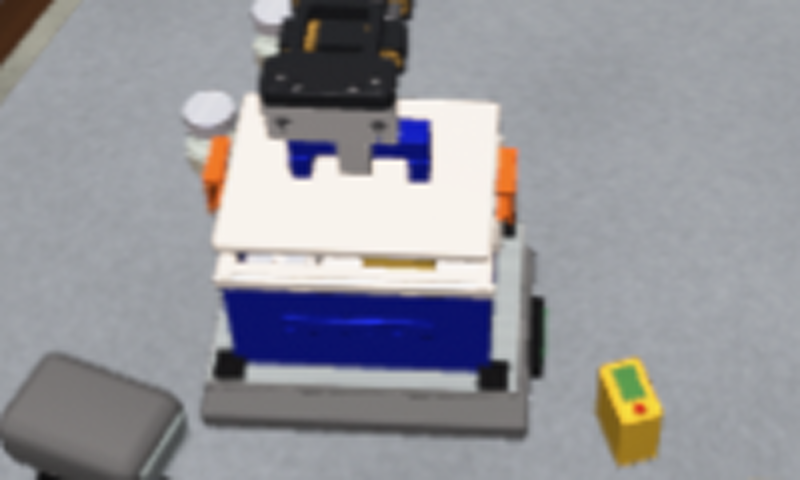

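View pics/w10z.png

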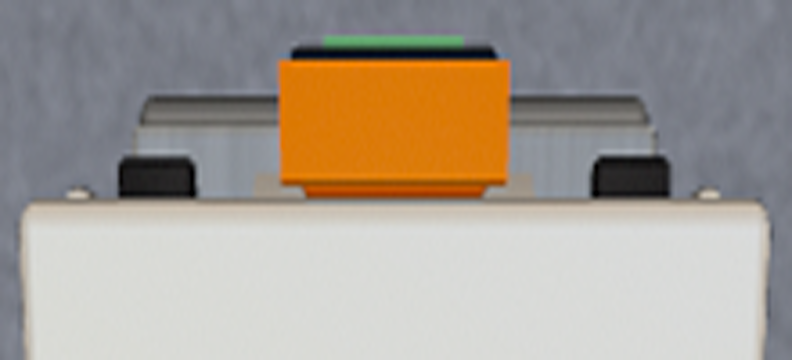

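Lateral alignment is good: the rim ribs at (78, 708) centre on 393 against the lid's 394. Next is the x alignment, using the rib ends.

Run:
```python
from h import *
import pickle
a=np.radians(15.7);X=np.array([np.cos(a),np.sin(a)]);Y=np.array([-X[1],X[0]])
c4=pickle.load(open('c4.pkl','rb'));c8=pickle.load(open('c8.pkl','rb'))['wrist'];c10=pickle.load(open('c10.pkl','rb'))['wrist']
rim=np.array([.5886,.158])
for n,c,A in(('4',c4,np.array([[48,44],[661,44]])/4+[225,125]-.375),('8',c8,np.array([[162,155],[690,155]])/[3.6,6]+[210,75]-.4),('10',c10,np.array([[78,186],[708,186]])/[3.6,6]+[210,75]-.4)):
    P=onz(c,A,.14)[:,:2];print(n,((P-rim)@X*1e3).round(1),((P-rim)@Y*1e3).round(1))
tcp=np.array([.5888,.1577])
L=onz(c10,np.array([[24,205],[766,205]])/[3.6,6]+[210,75]-.4,.1802-.0086)[:,:2]
print('lid edge rel rim',((L-rim)@X*1e3).round(1),((L-rim)@Y*1e3).round(1))
```

```text
4 [-83.1 -82.7] [-59.1  59.4]
8 [-82.6 -82.7] [-60.2  59. ]
10 [-83.1 -83.1] [-60.1  58.9]
lid edge rel rim [-79.6 -79.6] [-60.4  59.9]
```

Everything agrees within about 0.4 mm. Lowering onto the rim.

```bash
python3 -m handwheel '[[10,1.5,0,0,0],[10,1.5,0,0,0],[10,1.5,0,0,0],[10,1,0,0,0],[10,0,0,0,0],[10,0,0,0,0]]'; python3 -m handwheel '[[10,1.5,0,0,0],[10,1,0,0,0],[10,0,0,0,0],[10,0,0,0,0]]'
```

```text
clock: 12.85
tool_pos: [0.5883, 0.1576, 0.1739]
ee_rot: [0.427, -0.564, 0.427, 0.564]
ft_force: [0.3, 0.3, -3.8]
grip_width: 0.0201
clock: 13.18
tool_pos: [0.5887, 0.1577, 0.1717]
ee_rot: [-0.427, 0.564, -0.427, -0.563]
ft_force: [1.2, -0.4, -2.4]
grip_width: 0.0197
```

```bash
for i in 1 ; do python3 -m handwheel '[[10,1,0,0,0],[10,1,0,0,0],[10,0,0,0,0],[10,0,0,0,0]]'; done; python3 -m handwheel '[[10,1,0,0,0],[10,1,0,0,0],[10,0,0,0,0],[10,0,0,0,0]]'
```

```text
clock: 13.52
tool_pos: [0.5888, 0.1577, 0.1703]
ee_rot: [-0.427, 0.564, -0.427, -0.563]
ft_force: [-0.1, -0.0, 2.5]
grip_width: 0.0196
clock: 13.85
tool_pos: [0.5888, 0.1577, 0.1681]
ee_rot: [-0.427, 0.564, -0.427, -0.563]
ft_force: [0.4, 0.5, 3.6]
grip_width: 0.0199
```

```bash
python3 -m handwheel '[[10,1,0,0,0],[10,1,0,0,0],[10,0,0,0,0],[10,0,0,0,0]]'; python3 -m handwheel '[[10,1,0,0,0],[10,1,0,0,0],[10,0,0,0,0],[10,0,0,0,0]]'
```

```text
clock: 14.18
tool_pos: [0.5889, 0.1577, 0.1663]
ee_rot: [-0.427, 0.564, -0.427, -0.563]
ft_force: [0.5, -0.4, 6.0]
grip_width: 0.0197
clock: 14.52
tool_pos: [0.589, 0.1577, 0.1648]
ee_rot: [-0.427, 0.564, -0.426, -0.563]
ft_force: [0.5, -1.1, 8.0]
grip_width: 0.0199
```

```bash
python3 -m handwheel '[[10,1,0,0,0],[10,1,0,0,0],[10,0,0,0,0],[10,0,0,0,0]]'
```

```text
clock: 14.85
tool_pos: [0.5891, 0.1577, 0.1632]
ee_rot: [-0.428, 0.564, -0.426, -0.563]
ft_force: [-0.9, 0.3, 10.6]
grip_width: 0.0195
```

```bash
python3 -m handwheel '[[10,1,0,0,0],[10,1,0,0,0],[10,0,0,0,0],[10,0,0,0,0]]'
```

```text
clock: 15.18
tool_pos: [0.5893, 0.1578, 0.1616]
ee_rot: [-0.428, 0.564, -0.426, -0.563]
ft_force: [-0.8, -0.1, 10.7]
grip_width: 0.0202
```

```bash
python3 -m handwheel '[[10,1,0,0,0],[10,1,0,0,0],[10,0,0,0,0],[10,0,0,0,0]]'
```

```text
clock: 15.52
tool_pos: [0.5894, 0.1578, 0.16]
ee_rot: [-0.428, 0.565, -0.426, -0.563]
ft_force: [-0.6, 0.5, 13.6]
grip_width: 0.0193
```

```bash
python3 -m handwheel '[[10,1,0,0,0],[10,0,0,0,0],[10,0,0,0,0]]'
```

```text
clock: 15.77
tool_pos: [0.5895, 0.1578, 0.1592]
ee_rot: [-0.428, 0.565, -0.426, -0.563]
ft_force: [-0.3, -0.1, 13.1]
grip_width: 0.0198
```

```bash
python3 -m handwheel '[[10,1,0,0,0],[10,0,0,0,0],[10,0,0,0,0]]'
```

```text
clock: 16.02
tool_pos: [0.5895, 0.1578, 0.1584]
ee_rot: [-0.428, 0.565, -0.426, -0.563]
ft_force: [-1.6, -0.0, 14.4]
grip_width: 0.0199
```

Run:
```python
from h import *
d={n:cam(n) for n in('wrist','side')}
im=d['side']['color'][170:290,190:390];cv2.imwrite('pics/s11z.png',cv2.resize(im,None,fx=4,fy=4,interpolation=cv2.INTER_CUBIC))
cv2.imwrite('pics/w11.png',d['wrist']['color'])
plan([.5888,.1581,.1766],105.7)
```

```text
clock 16.1167 tcp [0.5895 0.1578 0.1585] xax [ 4.1e-03  7.0e-04 -1.0e+00] yaw 105.71 j6 -1.697 F [-1.050e+00 -1.000e-02  1.387e+01] w 19.8
TURN 0.0002 in deg 0.0  SHIFT mm after turn [-18.1   0.5   0.5]
```

View pics/s11z.png

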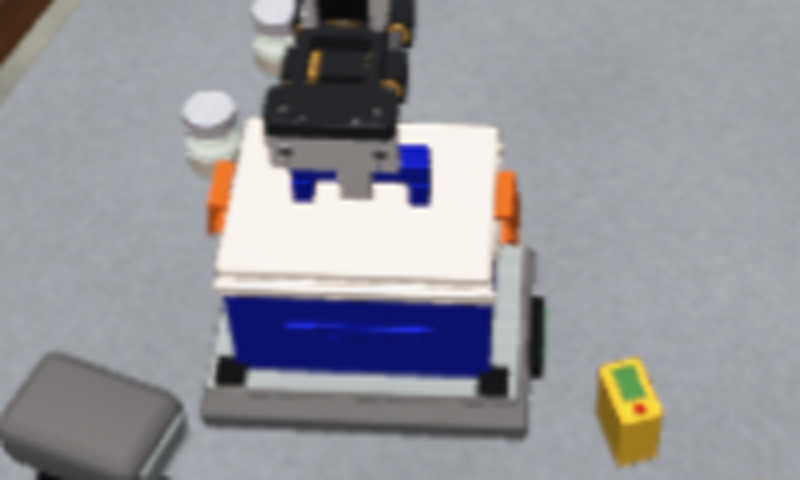

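View pics/w11.png

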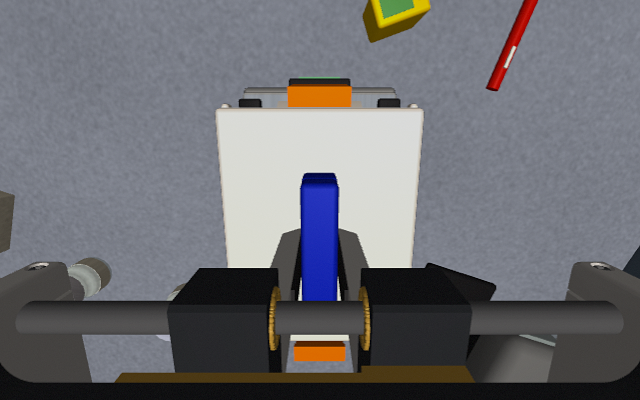

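The lid is straight and still a few mm above the rim in the side view, and the clips are spreading. Pressing on in 1 mm steps.

```bash
python3 -m handwheel '[[10,1,0,0,0],[10,0,0,0,0],[10,0,0,0,0]]'
```

```text
clock: 16.37
tool_pos: [0.5891, 0.1577, 0.1556]
ee_rot: [-0.428, 0.564, -0.426, -0.563]
ft_force: [0.0, -0.6, 6.8]
grip_width: 0.0197
```

```bash
python3 -m handwheel '[[10,1,0,0,0],[10,0,0,0,0],[10,0,0,0,0]]'
```

```text
clock: 16.62
tool_pos: [0.5891, 0.1577, 0.1548]
ee_rot: [-0.427, 0.564, -0.426, -0.563]
ft_force: [-0.7, -0.8, 8.4]
grip_width: 0.0198
```

```bash
python3 -m handwheel '[[10,1,0,0,0],[10,0,0,0,0],[10,0,0,0,0]]'
```

```text
clock: 16.87
tool_pos: [0.5891, 0.1577, 0.1541]
ee_rot: [-0.428, 0.564, -0.426, -0.563]
ft_force: [-1.1, 0.1, 9.3]
grip_width: 0.02
```

The force dropped from 14.4 to 6.8 N in one step. Since then the stiffness is about the platform's alone, so the lid is seated. Now I'll relieve the push.

```bash
python3 -m handwheel '[[10,-1.5,0,0,0],[10,-1.5,0,0,0],[10,-1.5,0,0,0],[10,-1,0,0,0],[10,0,0,0,0],[10,0,0,0,0]]'
python3 - <<'E'
from h import *
import pickle
d={n:cam(n) for n in('wrist','side')}
pickle.dump(d,open('c12.pkl','wb'))
im=d['side']['color'][170:290,190:390];cv2.imwrite('pics/s12z.png',cv2.resize(im,None,fx=4,fy=4,interpolation=cv2.INTER_CUBIC))
plan([.5888,.1581,.1586],105.7)
E
```

```text
clock: 17.37
tool_pos: [0.5885, 0.1576, 0.1578]
ee_rot: [-0.427, 0.564, -0.427, -0.564]
ft_force: [2.0, 0.6, 2.2]
grip_width: 0.02
clock 17.4667 tcp [0.5885 0.1576 0.1579] xax [ 1.e-04  1.e-04 -1.e+00] yaw 105.71 j6 -1.697 F [0.84 0.61 1.63] w 19.8
TURN 0.0001 in deg 0.0  SHIFT mm after turn [-0.7 -0.4  0.4]
```

View pics/s12z.png

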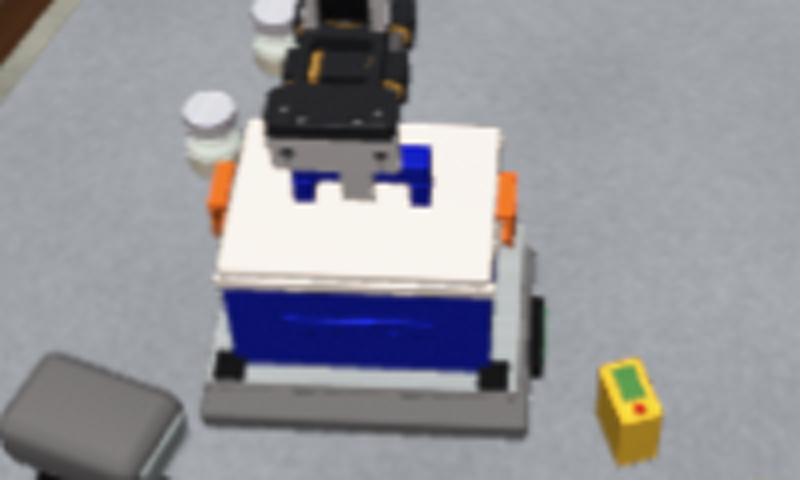

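The TCP is at 157.9 mm against 158.6 mm expected for home, and the lid sits flush in the side view. A gentle tug will confirm the clips are under the rim.

```bash
python3 -m handwheel '[[10,-1,0,0,0],[10,-1,0,0,0],[10,0,0,0,0],[10,0,0,0,0]]'
```

```text
clock: 17.8
tool_pos: [0.5878, 0.1576, 0.1591]
ee_rot: [0.427, -0.563, 0.427, 0.564]
ft_force: [1.1, -0.6, -4.2]
grip_width: 0.0195
```

```bash
python3 -m handwheel '[[10,1,0,0,0],[10,0,0,0,0],[24,0,0,0,0],[30,0,0,0,0],[40,0,0,0,0],[50,0,0,0,0],[50,0,0,0,0],[50,0,0,0,0]]'
python3 -m handwheel '[[50,-4,0,0,0],[50,-20,0,0,0],[50,-35,0,0,0],[50,-35,0,0,0],[50,-10,20,0,0],[50,0,40,0,0],[50,0,40,0,0],[50,0,40,0,0]]'
python3 -m handwheel '[[50,0,40,0,0],[50,0,30,0,0],[50,0,15,0,0],[50,0,0,0,0],[50,0,0,0,0]]'
python3 - <<'E'
from h import *
import pickle
d={n:cam(n,n[0]+'13.png') for n in('wrist','side','top')}
pickle.dump(d,open('c13.pkl','wb'))
im=d['side']['color'][170:290,190:390];cv2.imwrite('pics/s13z.png',cv2.resize(im,None,fx=4,fy=4,interpolation=cv2.INTER_CUBIC))
plan([.5888,.1581,.1586],105.7)
E
```

```text
clock: 18.47
tool_pos: [0.5883, 0.1576, 0.1593]
ee_rot: [-0.427, 0.564, -0.427, -0.564]
ft_force: [0.6, -1.1, 0.2]
grip_width: 0.0494
clock: 19.13
tool_pos: [0.4523, 0.1194, 0.2634]
ee_rot: [-0.427, 0.564, -0.427, -0.564]
ft_force: [-0.0, -0.5, 0.7]
grip_width: 0.0501
clock: 19.55
tool_pos: [0.373, 0.0968, 0.2639]
ee_rot: [-0.428, 0.564, -0.426, -0.563]
ft_force: [0.6, -0.8, 0.5]
grip_width: 0.0503
clock 19.7 tcp [0.3738 0.097  0.2631] xax [ 9.e-04  3.e-04 -1.e+00] yaw 105.72 j6 -1.772 F [-0.34 -0.68  0.53] w 50.2
TURN 0.0003 in deg 0.0  SHIFT mm after turn [ 104.7 -223.4    0.6]
```

View pics/s13z.png

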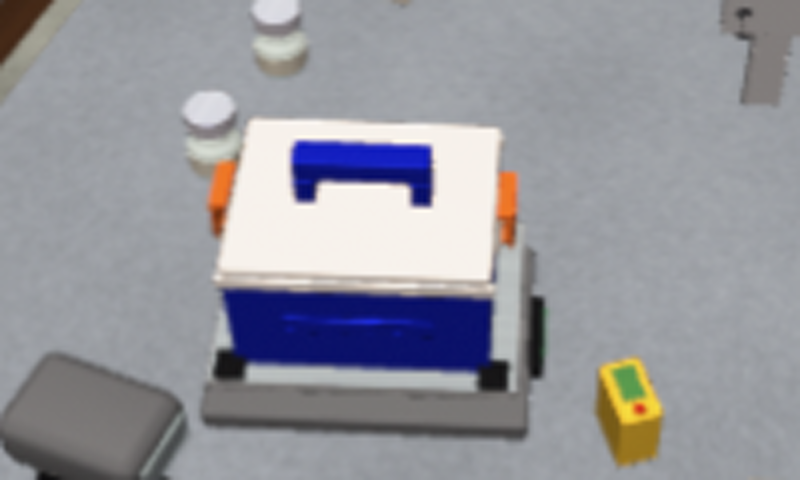

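View pics/w13.png

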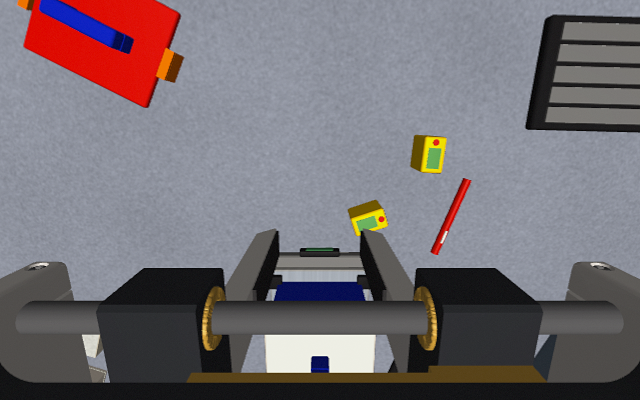

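View pics/t13.png

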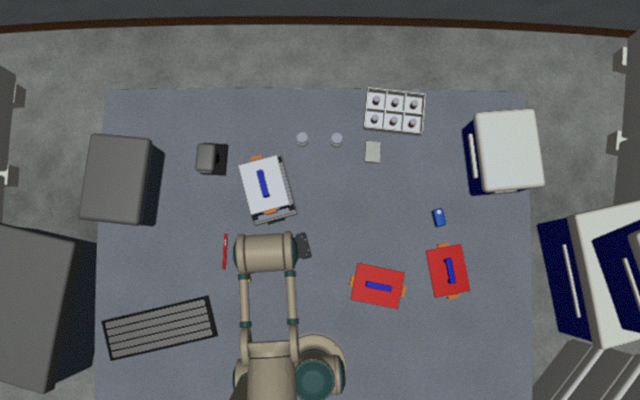

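The lid sits flush and the bystanders look unmoved. As a final numeric check, I'll compare the plate's edges in the side view with where they would be if fully home.

Run:
```python
from h import *
import pickle
a=np.radians(15.7);X=np.array([np.cos(a),np.sin(a)]);Y=np.array([-X[1],X[0]]);rim=np.array([.5886,.158])
c=pickle.load(open('c13.pkl','rb'))['side'];hsv=cv2.cvtColor(c['color'],cv2.COLOR_BGR2HSV).astype(int)
m=(hsv[...,0]>110)&(hsv[...,0]<128)&(hsv[...,1]>150)&(hsv[...,2]>60);m[:200]&=True
sub=m.copy();sub[:200]=m[:200];sub[225:]=0;sub[:,:255]=0;sub[:,305:]=0
v,u=np.nonzero(sub);print('bar px',u.min(),u.max(),v.min(),v.max())
for dz in(0,.005):
    pts=[]
    for sx in(-42,42):
        for sy,z in((-10,.186),(10,.186),(10,.150)):
            pts.append([*(rim+sx/1e3*X+sy/1e3*Y),z+dz])
    p=proj(c,pts);print(dz,'exp',p[:,0].min().round(1),p[:,0].max().round(1),p[:,1].min().round(1),p[:,1].max().round(1))
for i in('c0.pkl','c13.pkl'):
    d=pickle.load(open(i,'rb'))['side']['color']
    globals()[i[:-4]]=d
df=(np.abs(c0.astype(int)-c13.astype(int)).max(2)>40).astype(np.uint8)
n,l,s,ce=cv2.connectedComponentsWithStats(df)
print([(s[i][:5].tolist()) for i in range(1,n) if s[i][4]>15])
```

```text
bar px 263 304 76 220
0 exp 260.7 297.1 203.9 221.5
0.005 exp 260.5 297.1 202.4 220.1
[[366, 0, 152, 171, 7964], [487, 0, 153, 217, 8246], [519, 34, 24, 11, 105], [316, 170, 63, 29, 1555], [403, 171, 6, 9, 16], [399, 172, 5, 7, 21], [417, 185, 223, 215, 22992], [252, 199, 63, 5, 152], [249, 205, 62, 31, 941], [242, 210, 7, 20, 92], [314, 213, 6, 19, 92], [630, 213, 10, 16, 46], [521, 233, 32, 18, 213], [245, 238, 19, 2, 27], [274, 239, 19, 2, 35], [301, 240, 12, 2, 23], [470, 262, 30, 32, 70], [486, 282, 14, 9, 26], [582, 285, 36, 58, 944], [273, 320, 24, 29, 469], [413, 390, 6, 10, 20]]
```

Run:
```python
from h import *
print(robot.job_done(), robot.read_state()['clock'])
```

```text
the job is handed in; nothing more can be done
the job is handed in; nothing more can be done
```

The logger is standing in the carrier's free bay, the white lid is clipped on, and I handed the job in at about 20 s of the 58 s allowed. I used the leftmost yellow logger.

- **Logger:** I set it down by feel, and it stood upright. Its centre measured about 5 mm from the middle of the bay, within the 15 mm allowed.
- **Lid:** I aligned it to within about 0.4 mm, lowered it on and pressed it straight down in 1–2 mm steps. At a reading of 14.4 N (about 17 N counting the lid's weight), the force dropped 7.6 N at once as the clips snapped.
- **Platform:** I pressed about 2 mm further after the snap. By force, the platform went down an estimated 6–7 mm at most, against the 12 mm limit.
- **Fully home:** With the push relieved, the tool stood at 157.9 mm, against 158.6 mm expected. In the side view the lid looks flush and the bar sits where it should when home, but at that resolution it is only a rough height check. A gentle tug read -4.2 N against about -2.4 N for the free lid. That suggests the clips hold, though the readings vary by about 1 N.
- **Other items:** Comparing side pictures from before and after, nothing else on the bench moved where the arm did not block the view. The robot was clear of everything at the end.

My colour mask for the bar in the final side view also caught the carrier and background. I therefore read the bar's height off the zoomed picture instead.

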